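Slide the green board home in the corner stop

TASK

Push the carrier with the green circuit board along the bench into the metal corner stop, until it sits flush against both bars: a long edge along the bar across the far end, a short edge along the side bar. Only slide it with the fingers, never pick it up or tip it; leave the blue board and everything else where it is, and finish clear of it.

Things in the scene. Friction and masses are not known exactly. Their poses are not given: they have to be found in the camera images.
- green_board: Carrier: solid black plastic block, green circuit board on top, loose; 88 mm (own x) by 104 mm (own y), 18 mm high (chips reach 21 mm), 0.2 to 0.45 kg; 2 to 8 N slides it. Origin: centre of its underside. Starts within 0.2 rad of the world axes. Either way round (half a turn) is good.
- corner_stop: Fixed L of two aluminium bars, 16 mm wide, 12 mm high, orange dots. Origin: its inner corner, on the bench; yaw -0.1 to 0.25 rad. Far bar: inner face at own x = 0, from the corner 80 mm towards own -y. Side bar: inner face at own y = 0, from the corner 80 mm towards own -x. Carrier home: centre at own x -44 mm, y -52 mm, axes parallel.
- blue_board: The same carrier (88 x 104 x 18 mm) with a blue circuit board; leave alone. Origin: centre of its underside. One carrier starts nearer the robot and the other farther, both to the right of the stop; either may be the near one.
- flux_jar: Jar with a yellow cap, 48 mm across, 45 mm high; origin: centre of its underside. Leave alone.
- solder_spool: Copper-coloured spool, standing, 50 mm across, 40 mm high; origin: centre of its underside. Leave alone.
- screwdriver: Screwdriver lying left of the work, origin near its middle; leave alone.
- cleaner_bottle: Bottle with a red cap, 40 mm across, 85 mm high; origin: centre of its underside. Leave alone.
- mouse: Computer mouse, black and grey, 100 x 60 x 32 mm; origin: centre of its underside. Leave alone.
- parts_tin: Orange box, 60 x 40 x 20 mm; origin: centre of its underside. Leave alone.
There are look-alikes about, which are no part of the job. Leave any pink look-alike of the green_board alone. There is more than one size of the corner_stop; the job needs the smaller.

How it is judged (in metres and radians):
At the end, for the whole second after the job is handed in: The green carrier lies flat and still on the bench, within 3.5 mm of touching each bar of the corner stop (measured at its centre) and parallel to the bars within 0.04 rad (2.3 degrees); every other loose thing is within 15 mm of where it stood (x of green_board in the frame of corner_stop between -0.0475 and -0.041 m and y of green_board in the frame of corner_stop between -0.0555 and -0.049 m and angle between the x axis of green_board and the x axis of corner_stop, either way round below 0.04 rad and height (world z) of green_board below 0.004 m and angle between green_board's own z axis and vertical below 0.05 rad and linear speed of green_board below 0.01 m/s and distance of each of blue_board, flux_jar, solder_spool, screwdriver, cleaner_bottle, mouse, parts_tin from where it was at the start of the episode below 0.015 m).
It fails at once if the green carrier is lifted (over 8 mm) or tipped (over 0.15 rad) (height (world z) of green_board above 0.008 m or angle between green_board's own z axis and vertical above 0.15 rad).
It fails at once if the blue board is moved by more than 15 mm (distance of blue_board from where it was at the start of the episode above 0.015 m).
It fails at once if another loose thing is moved by more than 15 mm (distance of any of flux_jar, solder_spool, screwdriver, cleaner_bottle, mouse, parts_tin from where it was at the start of the episode above 0.015 m).
It also fails if it takes over 58 s, if anything falls off the work surface, if the arm or the gripper's body presses on something with over 40 N, if the wrist force passes 120 N, or if a joint passes its speed limit or range.

ROBOT

A 6-joint arm with a two-finger parallel gripper is mounted at the origin on the work surface. World frame = base frame: x ahead of the robot, y to its left, z up, the work surface at z = 0. Lengths are in mm, angles in rad, forces in N, time in s.
With the tool pointing down it reaches from about 350 to 875 mm from the base axis. Payload 4.2 kg.
Tool frame: the origin (TCP) lies at the very end of the fingers, on their centre line; the grasp point (between the pads) lies 19 mm behind it; z points along the fingers, y is the line along which they close (so a half turn about z gives the same grasp; the last joint's range is limited). The gripper opens to 85 mm and grips with 20 to 120 N. Pads are 22 mm wide; open, the fingers measure 114 mm over their backs; the gripper's body (76 mm by 85 mm) begins 54 mm behind the grasp point. The pads swing forward as they close: fully open they stand 13 mm farther back than shut.
Start: joints at [-0.843, 0.385, 0.008, 0, -1.194, -0.259], TCP at [282.396, -557.541, 231.312] pointing down, gripper open.
Joint ranges: [-3.14, 3.14], [-1.21, 2.06], [-1.07, 1.41], [-3.16, 2.05], [-2.99, -0.16], [-3.1, 3.1]. Speed limits (rad/s): [2.79, 2.79, 3.14, 3.14, 3.14, 3.14].

INTERFACE

Orientations are given as a unit quaternion [x, y, z, w].
In Python, from bench import monitor, get_image, camera_info, job_done gives the robot as it stands.
- The arm moves only by the tool send_rows, never from a script. Its argument "series" is a list of rows, each a list of 3 entries, a list of its own where there are three numbers: the shift along the tool's x, y, z in mm, then the turn, a rotation vector about the tool's x, y, z in rad, then the finger opening in mm, from 0 to 85.4. A call has 1 to 8 rows; each row shifts and turns the commanded pose from where the row before left it, along the tool's axes as they then stand; what a row does not reach is not made up. A row lasts 1/10 s, in which the tool goes at most 50 mm and 8.59 degrees, less where a joint would pass 70% of its speed; a pose out of reach is approached as far as the arm can. A call with a gripper value outside its range is refused whole. The fingers move at their own pace and stop on an object; the grip force is fixed at half the most. Time passes only in rows, so rows that do not move let the fingers close. It gives the time, the measured TCP pose, the force, the opening and the grip force at its end, in the units of the state.
- monitor.read_state(): the state, without advancing time (a new reading comes with each control period).
- get_image(name): name is "scene" or "side" or "wrist"; returns the picture (420x560x3 uint8, red, green, blue); there is no depth.
- camera_info(name): a dict with "intrinsics" (3x3 intrinsics, pixels), "dist_coeffs" ([k1, k2, p1, p2, k3] as OpenCV has them; the pictures are not rectified), "R" (3x3) and "t" (3): a world point X has camera coordinates R X + t. Camera axes: x right, y down, z forward; pixel columns grow to the right and rows downward; lengths in mm; the calibration is good to about 2 mm. A picture is of the moment at which its call begins: read the wrist's pose just before it. camera_info takes no time and is no camera call; for the wrist camera it gives the pose at the moment of the call.
- job_done(): hands the job in; it is judged then, once.
The state is a dict: "clock": time; "joints": joint angles; "joint_vel": joint speeds; "joint_efforts": joint torques, N m; "position": TCP position; "ee_rot": TCP orientation; "contact_force": force on the tool from outside, world axes, zero at the start; "wrist_torque": the same for the moment, N m; "gripper_width": finger opening in mm; "grasp_force": force on a finger pad.
Only numpy, scipy, OpenCV 4.12 (cv2) and the standard library are available. Lean on these libraries where they do the work, as an engineer would, in place of code of your own. Each camera call takes 0.05 s, during which the arm holds its last target. There are 200 camera calls.

## Working session

There is one attempt and no reset: what is moved stays moved. The work goes in short steps, Python scripts to look and compute and a tool call to move; the robot and the scene stay as the last step left them, time stands still between calls to the robot, and variables do not carry over. Pictures are saved under pics/ and viewed, at most 10 in all, crops included, and the job is handed in when it is done.

Besides the shell and the picture viewer there is one more tool, called by a JSON object that holds its "op" and its "data". send_rows: Moves the arm, as the interface text tells. Its arguments: {"type":"object","properties":{"series":{"type":"array"}},"required":["series"]}

```bash
mkdir -p pics
python3 - <<'E'
from bench import monitor,get_image,camera_info
import cv2
for n in("scene","side"):
    cv2.imwrite(f"pics/{n}0.png",get_image(n)[:,:,::-1]); c=camera_info(n); print(n,c)
s=monitor.read_state(); print(s)
E
```

```text
scene {'intrinsics': array([[409.38825543,   0.        , 282.94102859],
       [  0.        , 409.38825543, 206.57336265],
       [  0.        ,   0.        ,   1.        ]]), 'dist_coeffs': array([-0.00456951,  0.        ,  0.        ,  0.        ,  0.        ]), 'R': array([[-0.29929993,  0.95407735,  0.01248811],
       [ 0.69997846,  0.22844424, -0.67664125],
       [-0.64842093, -0.19377727, -0.73620694]]), 't': array([ 155.9866873 , -315.25896008, 1449.98387705])}
side {'intrinsics': array([[528.17959002,   0.        , 280.50978875],
       [  0.        , 528.17959002, 212.92777729],
       [  0.        ,   0.        ,   1.        ]]), 'dist_coeffs': array([-0.0863612,  0.       ,  0.       ,  0.       ,  0.       ]), 'R': array([[-0.96621843, -0.25756433, -0.00908579],
       [-0.18246369,  0.70853509, -0.6816781 ],
       [ 0.18201357, -0.65699211, -0.73159581]]), 't': array([ 488.82602272,  128.94584906, 1152.61314617])}
{'clock': 0.1, 'joints': array([-8.43400099e-01,  3.85486915e-01,  6.77619105e-03, -4.31807584e-04,
       -1.19397156e+00, -2.58595372e-01]), 'joint_vel': array([-0.00058322, -0.0039674 ,  0.0039312 ,  0.00033605,  0.00072483,
       -0.00037798]), 'joint_efforts': array([-4.45682981e-04, -3.93320310e+01,  1.88928598e+01,  4.19796020e+00,
       -2.63231443e-03,  3.77063884e-06]), 'position': array([ 282.17207975, -557.10934808,  230.33241089]), 'ee_rot': array([-2.32182285e-01,  9.72671814e-01,  9.25661258e-04, -2.69496407e-04]), 'contact_force': array([-0.52888054, -0.1598661 ,  0.33173388]), 'wrist_torque': array([ 0.01427752,  0.03591169, -0.03270218]), 'grasp_force': 0.0, 'gripper_width': 85.52830101224714}
```

View pics/scene0.png

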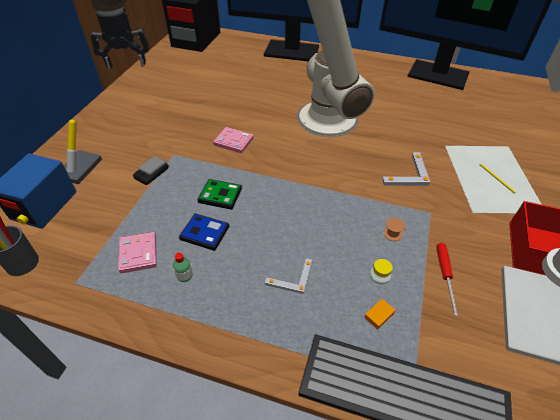

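View pics/side0.png

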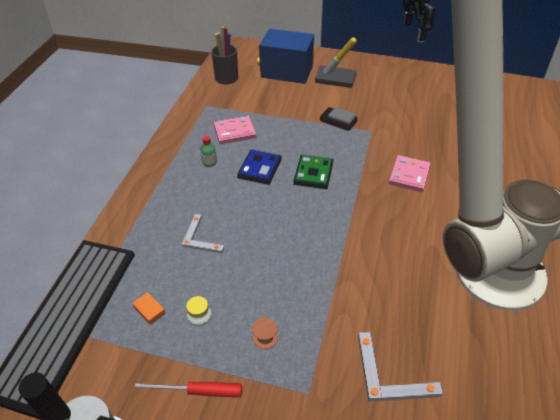

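The green board is at about (220,193) in the scene view and is the near carrier; blue is at (204,231). The small stop is on the mat with its corner at about (303,290), and the larger stop at (410,175) is the decoy. In the side view green is at (314,171), and the stop corner is at (187,242).

```bash
cat > h.py <<'E'
import numpy as np,cv2
from bench import monitor,get_image,camera_info
def ray(c,uv,z):
    uv=np.array(uv,float).reshape(-1,1,2)
    n=cv2.undistortPoints(uv,c["intrinsics"],c["dist_coeffs"]).reshape(-1,2)
    d=np.c_[n,np.ones(len(n))]@c["R"]; o=-c["R"].T@c["t"]
    return (o+d*((z-o[2])/d[:,2])[:,None])[:,:2]
def proj(c,P):
    return cv2.projectPoints(np.array(P,float).reshape(-1,1,3),cv2.Rodrigues(c["R"])[0],c["t"],c["intrinsics"],c["dist_coeffs"])[0].reshape(-1,2)
def blobs(im,lo,hi,mn=5):
    m=cv2.inRange(cv2.cvtColor(im,cv2.COLOR_RGB2HSV),lo,hi)
    n,l,s,c=cv2.connectedComponentsWithStats(m)
    return [(s[i,4],c[i],cv2.minAreaRect(np.argwhere(l==i)[:,::-1].astype(np.float32))) for i in range(1,n) if s[i,4]>=mn]
E
python3 - <<'E'
from h import *
np.set_printoptions(precision=1,suppress=True)
S={"scene":dict(green=[220,193],blue=[204,231],corner=[302,290],farend=[266,281],sideend=[308,261],jar=[382,270],spool=[395,230],bottle=[182,275],mouse=[151,170],pink1=[233,139],pink2=[138,252],tin=[380,313]),
"side":dict(green=[314,171],blue=[260,166],corner=[186,243],farend=[197,216],sideend=[222,247],jar=[198,312],spool=[265,335],bottle=[208,155],mouse=[338,118],pink1=[410,172],pink2=[235,129],tin=[149,307])}
for n in S:
    c=camera_info(n)
    for k,v in S[n].items(): print(n,k,ray(c,v,12)[0])
from scipy.spatial.transform import Rotation as R
s=monitor.read_state();c=camera_info("wrist");print(R.from_quat(s["ee_rot"]).as_matrix(), -c["R"].T@c["t"],c["R"],c["intrinsics"])
for n in S:
    im=cv2.imread(f"pics/{n}0.png")[:,:,::-1]
    for b in blobs(im,(45,120,40),(75,255,255),100): print(n,b[0],b[1],ray(camera_info(n),cv2.boxPoints(b[2]),18))
E
```

```text
scene green [ 473.1 -204.4]
scene blue [ 615.5 -188.6]
scene corner [707.7 105.3]
scene farend [710.4  16.8]
scene sideend [623.6  97.3]
scene jar [593.6 276.9]
scene spool [455.8 291.9]
scene bottle [ 756.6 -181.1]
scene mouse [ 448.  -440.9]
scene pink1 [ 231.2 -262.8]
scene pink2 [ 729.  -317.4]
scene tin [711.  289.2]
side green [ 470.2 -202.1]
side blue [ 610.8 -186. ]
side corner [700.5 106.8]
side farend [706.3  21.8]
side sideend [616.8  97.1]
side jar [608.  272.4]
side spool [460.6 288.4]
side bottle [ 758.3 -193.9]
side mouse [ 451.7 -439.9]
side pink1 [ 229.  -260.7]
side pink2 [ 723.3 -318. ]
side tin [710.9 287.5]
[[-0.9 -0.5 -0. ]
 [-0.5  0.9  0. ]
 [ 0.   0.  -1. ]] [ 222.6 -588.   373.1] [[-0.5  0.9  0. ]
 [ 0.9  0.4  0.3]
 [ 0.2  0.1 -1. ]] [[353.5   0.  284.2]
 [  0.  353.5 212.4]
 [  0.    0.    1. ]]
scene 184 [482.4   4.4] [[-1243.8   488.3]
 [-1279.9   589.5]
 [-1142.2   585.2]
 [-1107.8   488.1]]
scene 526 [219.1 191.5] [[ 514.9 -250.3]
 [ 435.2 -274.8]
 [ 430.4 -161.2]
 [ 509.  -142.3]]
side 542 [313.8 169.3] [[ 507.7 -154.9]
 [ 520.7 -250. ]
 [ 436.7 -251.7]
 [ 427.8 -157.3]]
```

```bash
cat >> h.py <<'E'
def rows(x,y,z,deg,n,w):
    """deg: world angle of tool x. Prints n equal world steps as tool-frame shifts + turn per row."""
    from scipy.spatial.transform import Rotation as R
    s=monitor.read_state();M=R.from_quat(s["ee_rot"]).as_matrix()
    a=np.arctan2(M[1,0],M[0,0]);D=np.array([x,y,z])-s["position"]
    da=(np.radians(deg)-a+np.pi)%(2*np.pi)-np.pi
    print("at",s["position"].round(1),"tilt",M[:,2].round(3),"yaw",np.degrees(a).round(2),"D",D.round(1))
    out=[]
    for i in range(n):
        t=a+da*i/n;d=D/n
        out.append([[round(float(d[0]*np.cos(t)+d[1]*np.sin(t)),1),round(float(d[0]*np.sin(t)-d[1]*np.cos(t)),1),round(float(-d[2]),1)],[0,0,round(float(-da/n),3)],w])
    print(str(out).replace(" ",""))
E
python3 -c "
from h import *
rows(440,-225,300,-90,8,50)"
```

```text
at [ 282.2 -557.1  230.3] tilt [-0.001  0.002 -1.   ] yaw -153.15 D [157.8 332.1  69.7]
[[[-36.4,28.1,-8.7],[0,0,-0.138],50],[[-39.9,22.9,-8.7],[0,0,-0.138],50],[[-42.6,17.2,-8.7],[0,0,-0.138],50],[[-44.6,11.2,-8.7],[0,0,-0.138],50],[[-45.7,4.9,-8.7],[0,0,-0.138],50],[[-45.9,-1.4,-8.7],[0,0,-0.138],50],[[-45.3,-7.7,-8.7],[0,0,-0.138],50],[[-43.8,-13.8,-8.7],[0,0,-0.138],50]]
```

{"op": "send_rows", "data": {"series": [[[-36,28,-9],[0,0,-0.138],50],[[-40,23,-9],[0,0,-0.138],50],[[-43,17,-9],[0,0,-0.138],50],[[-45,11,-9],[0,0,-0.138],50],[[-46,5,-9],[0,0,-0.138],50],[[-46,-1,-9],[0,0,-0.138],50],[[-45,-8,-9],[0,0,-0.138],50],[[-44,-14,-9],[0,0,-0.138],50]]}}

```text
clock: 0.9
position: [440.8, -222.9, 303.5]
ee_rot: [0.71, -0.704, -0.0, 0.0]
contact_force: [1.3, -0.3, -0.3]
gripper_width: 49.8
grasp_force: 0.0
```

{"op": "send_rows", "data": {"series": [[[0,0,0],[0,0,0],50],[[0,0,0],[0,0,0],50],[[0,0,0],[0,0,0],50]]}}

```text
clock: 1.2
position: [440.0, -225.1, 302.7]
ee_rot: [0.707, -0.707, -0.001, 0.0]
contact_force: [0.2, 0.7, -0.3]
gripper_width: 49.9
grasp_force: 0.0
```

Run:
```python
from h import *
np.set_printoptions(precision=1,suppress=True)
s=monitor.read_state();c=camera_info("wrist");im=get_image("wrist")
np.save("pics/w1.npy",im);cv2.imwrite("pics/w1.png",im[:,:,::-1])
print(s["position"],s["joints"],s["gripper_width"],-c["R"].T@c["t"])
for b in blobs(im,(45,120,30),(75,255,255),400): print(b[0],b[2],ray(c,cv2.boxPoints(b[2]),19))
rows(600,20,300,-90,7,50)
```

```text
[ 440.  -225.1  302.7] [-0.1  0.1 -0.2 -0.  -1.3  0.1] 49.85888780181653 [ 439.9 -292.3  445.5]
1612 ((252.0205078125, 187.2254180908203), (74.32984924316406, 49.43251419067383), 84.80557250976562) [[ 511.8 -250.5]
 [ 452.7 -255.8]
 [ 444.8 -163.5]
 [ 507.2 -157.5]]
at [ 439.9 -225.5  302.7] tilt [-0.  0. -1.] yaw -89.99 D [160.1 245.5  -2.7]
[[[-35.1,-22.9,0.4],[0,0,0.0],50],[[-35.1,-22.9,0.4],[0,0,0.0],50],[[-35.1,-22.9,0.4],[0,0,0.0],50],[[-35.1,-22.9,0.4],[0,0,0.0],50],[[-35.1,-22.9,0.4],[0,0,0.0],50],[[-35.1,-22.9,0.4],[0,0,0.0],50],[[-35.1,-22.9,0.4],[0,0,0.0],50]]
```

View pics/w1.png

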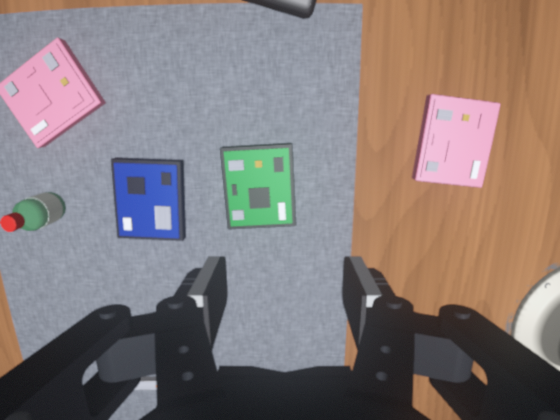

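Viewing it, green's outline runs (221,148)-(292,144)-(295,226)-(228,229), with blue on the left at (150,199). The fingers are at the bottom. Next I look at the stop.

{"op": "send_rows", "data": {"series": [[[-40,-28,0],[0,0,0],50],[[-40,-28,0],[0,0,0],50],[[-40,-29,0],[0,0,0],50],[[-41,-29,0],[0,0,0],50],[[-41,-29,0],[0,0,0],50],[[-41,-29,0],[0,0,0],50],[[-41,-28,0],[0,0,0],50],[[0,0,0],[0,0,0],50]]}}

```text
clock: 2.05
position: [642.0, 61.9, 300.1]
ee_rot: [0.708, -0.706, -0.001, 0.001]
contact_force: [-0.2, -1.1, -1.0]
gripper_width: 49.9
grasp_force: 0.0
```

{"op": "send_rows", "data": {"series": [[[0,0,0],[0,0,0],50],[[0,0,0],[0,0,0],50],[[0,0,0],[0,0,0],50]]}}

```text
clock: 2.35
position: [639.2, 57.3, 303.8]
ee_rot: [-0.707, 0.707, -0.0, 0.0]
contact_force: [-0.0, -1.1, 0.2]
gripper_width: 50.4
grasp_force: 0.0
```

Run:
```python
from h import *
np.set_printoptions(precision=1,suppress=True)
c=camera_info("wrist");im=get_image("wrist")
import pickle;pickle.dump(c,open("c2.pkl","wb"))
s=monitor.read_state();print(s["position"])
u,v=proj(c,[[690,70,12]])[0].astype(int);print(u,v)
x0,y0=max(u-90,0),max(v-70,0)
cv2.imwrite("pics/w2.png",cv2.resize(im[y0:y0+140,x0:x0+180,::-1],None,fx=4,fy=4,interpolation=cv2.INTER_CUBIC));print(x0,y0)
for b in blobs(im,(5,150,120),(20,255,255),5): print(b[0],b[1],ray(c,b[1],12))
```

```text
[639.2  57.5 304. ]
243 182
153 112
42 [545.5 311.3] [[259.1 257.6]]
1011 [234.9 334.7] [[709.5 288.8]]
```

View pics/w2.png

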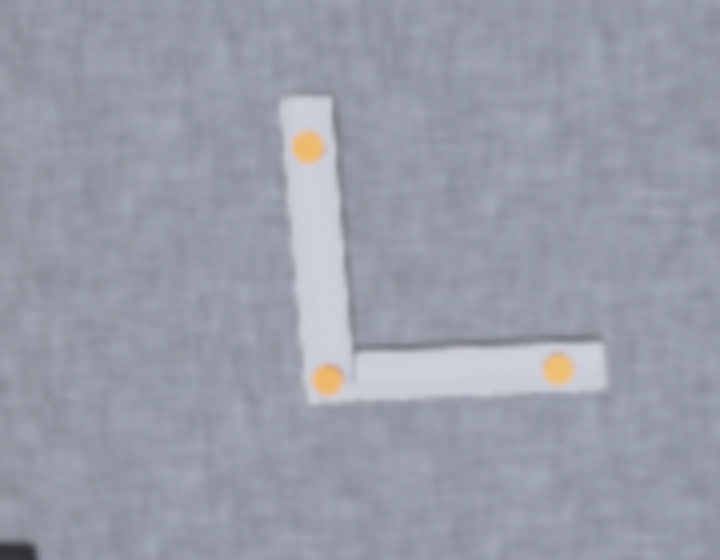

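The stop shows cleanly: in the crop its inner corner is at about (354,352), and its dots are at (309,147), (328,380) and (558,368).

Run:
```python
from h import *
import pickle
np.set_printoptions(precision=2,suppress=True)
c=pickle.load(open("c2.pkl","rb"))
f=lambda p:np.array(p)/4+[153,112]-.4
d=ray(c,f([[309,147],[328,380],[558,368],[354,352]]),12)
y1=np.arctan2(*(d[1]-d[2])[::-1]);e=d[1]-d[0];y2=np.arctan2(-e[0],e[1])
print("dots",d,"yaw",y1,y2)
yaw=(y1+y2)/2;Rz=np.array([[np.cos(yaw),-np.sin(yaw)],[np.sin(yaw),np.cos(yaw)]])
print("corner from dot",d[1]+Rz@[-8,-8],"home",d[1]+Rz@[-52,-60], "yaw",yaw)
c1=dict(c);c1["t"]=-c["R"]@np.array([439.9,-292.3,445.5])
im=np.load("pics/w1.npy")
hsv=cv2.cvtColor(im,cv2.COLOR_RGB2HSV)[130:245,205:310]
m=((hsv[...,2]<70)|((hsv[...,1]>100)&(hsv[...,0]>40)&(hsv[...,0]<80))).astype(np.uint8)
m=cv2.morphologyEx(m,cv2.MORPH_CLOSE,np.ones((9,9)))
n,l,s,cc=cv2.connectedComponentsWithStats(m);i=1+s[1:,4].argmax()
g=np.argwhere(l==i)[:,::-1]+[205,130]
w=ray(c1,g,18).astype(np.float32);r=cv2.minAreaRect(w);print("green",r,cv2.boxPoints(r))
print("green corners",ray(c1,[[221,148],[292,144],[295,226],[228,229]],18))
```

```text
dots [[705.52  27.55]
 [702.29 100.85]
 [629.27  96.94]
 [693.73  91.72]] yaw 0.05349159872380285 0.043966349555200956
corner from dot [694.69  92.47] home [653.28  38.38] yaw 0.048728974139501904
green ((472.494873046875, -207.146484375), (77.56514739990234, 93.8211441040039), 3.02885103225708) [[ 431.29 -162.35]
 [ 436.25 -256.04]
 [ 513.7  -251.94]
 [ 508.74 -158.25]]
green corners [[ 516.17 -255.93]
 [ 431.03 -260.49]
 [ 426.68 -158.  ]
 [ 511.88 -153.96]]
```

```bash
python3 -c "
from h import *
rows(476.3,-297,170,-87.2,8,50)"
```

```text
at [639.2  57.5 304. ] tilt [ 0.001  0.    -1.   ] yaw -90.01 D [-162.9 -354.5 -134. ]
[[[44.3,20.4,16.7],[0,0,-0.006],50],[[44.2,20.6,16.7],[0,0,-0.006],50],[[44.1,20.9,16.7],[0,0,-0.006],50],[[43.9,21.2,16.7],[0,0,-0.006],50],[[43.8,21.4,16.7],[0,0,-0.006],50],[[43.7,21.7,16.7],[0,0,-0.006],50],[[43.5,22.0,16.7],[0,0,-0.006],50],[[43.4,22.2,16.7],[0,0,-0.006],50]]
```

{"op": "send_rows", "data": {"series": [[[44.3,20.4,16.7],[0,0,-0.006],50],[[44.2,20.6,16.7],[0,0,-0.006],50],[[44.1,20.9,16.7],[0,0,-0.006],50],[[43.9,21.2,16.7],[0,0,-0.006],50],[[43.8,21.4,16.7],[0,0,-0.006],50],[[43.7,21.7,16.7],[0,0,-0.006],50],[[43.5,22,16.7],[0,0,-0.006],50],[[43.4,22.2,16.7],[0,0,-0.006],50]]}}

```text
clock: 3.2
position: [480.5, -287.2, 174.2]
ee_rot: [0.724, -0.689, 0.001, -0.0]
contact_force: [0.7, -0.5, 0.8]
gripper_width: 49.9
grasp_force: 0.0
```

{"op": "send_rows", "data": {"series": [[[0,0,40],[0,0,0],50],[[0,0,40],[0,0,0],50],[[0,0,40],[0,0,0],50],[[0,0,30],[0,0,0],50],[[0,0,0],[0,0,0],50],[[0,0,0],[0,0,0],50],[[0,0,0],[0,0,0],50]]}}

```text
clock: 3.9
position: [483.7, -285.8, 26.0]
ee_rot: [0.725, -0.689, 0.002, -0.001]
contact_force: [-0.8, -0.3, 0.3]
gripper_width: 50.2
grasp_force: 0.0
```

```bash
python3 -c "
from h import *
rows(476.3,-297,4,-87.2,2,50)
im=get_image('wrist');cv2.imwrite('pics/w3.png',im[:,:,::-1])"
```

```text
at [ 483.7 -285.8   26. ] tilt [ 0.004 -0.002 -1.   ] yaw -87.12 D [ -7.4 -11.2 -22. ]
[[[5.4,4.0,11.0],[0,0,0.001],50],[[5.4,4.0,11.0],[0,0,0.001],50]]
```

View pics/w3.png

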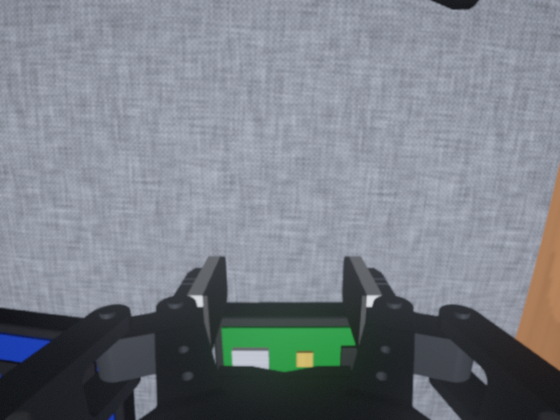

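The fingers straddle the near edge of green at about rows 300-320, centred and clear behind it. I lower the rest with a correction, then push in the tool's -x direction.

{"op": "send_rows", "data": {"series": [[[4,4,7],[0,0,0],50],[[3,4,8],[0,0,0],50],[[0,0,6],[0,0,0],50],[[0,0,0],[0,0,0],50],[[0,0,0],[0,0,0],50]]}}

```text
clock: 4.45
position: [474.5, -292.5, 2.4]
ee_rot: [0.725, -0.689, -0.0, 0.0]
contact_force: [0.4, 0.3, 0.7]
gripper_width: 49.9
grasp_force: 0.0
```

{"op": "send_rows", "data": {"series": [[[-8,0,0],[0,0,0],50],[[-8,0,0],[0,0,0],50],[[-8,0,0],[0,0,0],50],[[-8,0,0],[0,0,0],50],[[-8,0,0],[0,0,0],50],[[-8,0,0],[0,0,0],50],[[0,0,0],[0,0,0],50]]}}

```text
clock: 5.15
position: [472.0, -243.3, 2.8]
ee_rot: [0.725, -0.689, -0.0, 0.0]
contact_force: [0.1, -0.2, 0.1]
gripper_width: 50.1
grasp_force: 0.0
```

```bash
cat >> h.py <<'E'
def green(n,im=None):
    c=camera_info(n);im=get_image(n) if im is None else im
    m=cv2.inRange(cv2.cvtColor(im,cv2.COLOR_RGB2HSV),(45,120,40),(75,255,255))
    m=cv2.morphologyEx(m,cv2.MORPH_CLOSE,np.ones((7,7)));k,l,s,_=cv2.connectedComponentsWithStats(m)
    for i in range(1,k):
        if s[i,4]<200: continue
        w=ray(c,np.argwhere(l==i)[:,::-1],18).astype(np.float32)
        r=cv2.minAreaRect(w)
        if abs(r[0][1])<400 and 300<r[0][0]<900:
            a=(r[2]+45)%90-45;print(n,s[i,4],"c",np.round(r[0],1),"size",np.round(r[1],1),"yaw",round(np.radians(a),3))
E
python3 -c "
from h import *
for n in('scene','side'):
    green(n,cv2.imread(f'pics/{n}0.png')[:,:,::-1]); green(n)"
```

```text
scene 681 c [ 472.4 -206. ] size [80.  97.1] yaw 0.054
scene 687 c [ 471.3 -179.7] size [80.2 96.5] yaw 0.043
side 755 c [ 472.5 -203.6] size [78.6 94.6] yaw 0.06
side 797 c [ 471.4 -177.5] size [79.1 95.9] yaw 0.045
```

{"op": "send_rows", "data": {"series": [[[-6,0,0],[0,0,0],50],[[-12,0,0],[0,0,0],50],[[-12,0,0],[0,0,0],50],[[-12,0,0],[0,0,0],50],[[-12,0,0],[0,0,0],50],[[-12,0,0],[0,0,0],50],[[-12,0,0],[0,0,0],50],[[-12,0,0],[0,0,0],50]]}}

```text
clock: 6.05
position: [467.6, -153.5, 2.7]
ee_rot: [0.725, -0.689, -0.0, 0.0]
contact_force: [0.7, -1.8, 0.7]
gripper_width: 49.8
grasp_force: 1.0
```

{"op": "send_rows", "data": {"series": [[[-12,0,0],[0,0,0],50],[[-12,0,0],[0,0,0],50],[[-12,0,0],[0,0,0],50],[[-12,0,0],[0,0,0],50],[[-12,0,0],[0,0,0],50],[[-6,0,0],[0,0,0],50],[[0,0,0],[0,0,0],50],[[0,0,0],[0,0,0],50]]}}

```text
clock: 6.85
position: [464.4, -88.4, 2.7]
ee_rot: [0.725, -0.689, -0.0, -0.0]
contact_force: [-0.0, -0.3, 0.1]
gripper_width: 50.2
grasp_force: 0.0
```

```bash
python3 -c "
from h import *
for n in('scene','side'): green(n)"
```

```text
scene 734 c [463.1 -23.9] size [80.5 96.2] yaw 0.054
side 935 c [463.3 -22.4] size [78.7 96.2] yaw 0.048
```

{"op": "send_rows", "data": {"series": [[[-8,0,0],[0,0,0],50],[[-8,0,0],[0,0,0],50],[[-8,0,0],[0,0,0],50],[[-8,0,0],[0,0,0],50],[[-8,0,0],[0,0,0],50],[[-6,0,0],[0,0,0],50],[[0,0,0],[0,0,0],50],[[8,0,0],[0,0,0],50]]}}

```text
clock: 7.75
position: [462.9, -50.1, 2.9]
ee_rot: [0.725, -0.688, 0.0, -0.0]
contact_force: [0.4, 0.0, 0.3]
gripper_width: 50.2
grasp_force: 0.0
```

{"op": "send_rows", "data": {"series": [[[30,0,0],[0,0,0],50],[[0,0,-35],[0,0,0],50],[[0,0,-45],[0,0,0],50],[[0,0,0],[0,0,0],50],[[0,0,0],[0,0,0],50]]}}

```text
clock: 8.25
position: [464.5, -81.1, 83.7]
ee_rot: [0.724, -0.69, 0.001, -0.001]
contact_force: [-0.7, 0.6, -0.4]
gripper_width: 50.1
grasp_force: 0.0
```

```bash
python3 -c "
from h import *
for n in('scene','side'): green(n)
rows(385,15,85,2.8+180,8,50)"
```

```text
scene 750 c [460.7  21.8] size [80.3 96.7] yaw 0.054
side 1007 c [461.1  23.6] size [78.4 95.3] yaw 0.052
at [463.1 -81.1  82. ] tilt [-0.002  0.    -1.   ] yaw -87.19 D [-78.1  96.1   3. ]
[[[-12.5,9.2,-0.4],[0,0,0.196],50],[[-10.4,11.4,-0.4],[0,0,0.196],50],[[-8.0,13.2,-0.4],[0,0,0.196],50],[[-5.3,14.5,-0.4],[0,0,0.196],50],[[-2.3,15.3,-0.4],[0,0,0.196],50],[[0.7,15.5,-0.4],[0,0,0.196],50],[[3.7,15.0,-0.4],[0,0,0.196],50],[[6.6,14.0,-0.4],[0,0,0.196],50]]
```

```bash
python3 -c "
from h import *
rows(382,18,85,2.8,11,50)"
```

```text
at [463.1 -81.1  82. ] tilt [-0.002  0.    -1.   ] yaw -87.19 D [-81.1  99.1   3. ]
[[[-9.4,6.9,-0.3],[0,0,-0.143],50],[[-10.2,5.5,-0.3],[0,0,-0.143],50],[[-10.9,4.0,-0.3],[0,0,-0.143],50],[[-11.4,2.4,-0.3],[0,0,-0.143],50],[[-11.6,0.8,-0.3],[0,0,-0.143],50],[[-11.6,-0.9,-0.3],[0,0,-0.143],50],[[-11.4,-2.5,-0.3],[0,0,-0.143],50],[[-10.9,-4.1,-0.3],[0,0,-0.143],50],[[-10.2,-5.6,-0.3],[0,0,-0.143],50],[[-9.3,-7.0,-0.3],[0,0,-0.143],50],[[-8.2,-8.3,-0.3],[0,0,-0.143],50]]
```

{"op": "send_rows", "data": {"series": [[[-9.4,6.9,0],[0,0,-0.143],50],[[-10.2,5.5,0],[0,0,-0.143],50],[[-10.9,4,0],[0,0,-0.143],50],[[-11.4,2.4,0],[0,0,-0.143],50],[[-11.6,0.8,0],[0,0,-0.143],50],[[-11.6,-0.9,0],[0,0,-0.143],50],[[-11.4,-2.5,0],[0,0,-0.143],50],[[-10.9,-4.1,0],[0,0,-0.143],50]]}}

```text
clock: 9.15
position: [403.5, -8.9, 81.4]
ee_rot: [0.983, -0.184, -0.002, 0.001]
contact_force: [0.3, 0.4, 0.7]
gripper_width: 50.2
grasp_force: 0.0
```

{"op": "send_rows", "data": {"series": [[[-10.2,-5.6,0],[0,0,-0.143],50],[[-9.3,-7,0],[0,0,-0.143],50],[[-8.2,-8.3,0],[0,0,-0.143],50],[[0,0,0],[0,0,0],50],[[0,0,0],[0,0,0],50],[[0,0,0],[0,0,0],50]]}}

```text
clock: 9.75
position: [382.6, 17.8, 82.3]
ee_rot: [1.0, 0.025, -0.001, 0.0]
contact_force: [1.2, -0.2, -0.4]
gripper_width: 49.6
grasp_force: 0.0
```

```bash
python3 -c "
from h import *
rows(382,18,4,2.8,2,50)"
```

```text
at [382.6  17.8  82.3] tilt [-0.001 -0.001 -1.   ] yaw 2.87 D [ -0.6   0.2 -78.3]
[[[-0.3,-0.1,39.1],[0,0,0.001],50],[[-0.3,-0.1,39.1],[0,0,0.001],50]]
```

{"op": "send_rows", "data": {"series": [[[0,0,35],[0,0,0],50],[[0,0,35],[0,0,0],50],[[0,0,9],[0,0,0],50],[[0,0,0],[0,0,0],50],[[0,0,0],[0,0,0],50],[[8,0,0],[0,0,0],50],[[10,0,0],[0,0,0],50],[[8,0,0],[0,0,0],50]]}}

```text
clock: 10.55
position: [409.1, 19.4, 4.3]
ee_rot: [1.0, 0.026, -0.0, 0.0]
contact_force: [-4.8, 0.7, 4.2]
gripper_width: 50.0
grasp_force: 2.3
```

{"op": "send_rows", "data": {"series": [[[12,0,0],[0,0,0],50],[[12,0,0],[0,0,0],50],[[12,0,0],[0,0,0],50],[[12,0,0],[0,0,0],50],[[12,0,0],[0,0,0],50],[[12,0,0],[0,0,0],50],[[8,0,0],[0,0,0],50],[[0,0,0],[0,0,0],50]]}}

```text
clock: 11.35
position: [490.6, 24.0, 3.9]
ee_rot: [1.0, 0.026, 0.001, -0.0]
contact_force: [-0.0, 0.4, -0.2]
gripper_width: 49.9
grasp_force: 0.0
```

```bash
python3 -c "
from h import *
for n in('scene','side'): green(n)"
```

```text
scene 819 c [546.5  26. ] size [80.4 96.6] yaw 0.054
side 858 c [547.   28.1] size [78.5 94.6] yaw 0.054
```

{"op": "send_rows", "data": {"series": [[[12,0,0],[0,0,0],50],[[12,0,0],[0,0,0],50],[[12,0,0],[0,0,0],50],[[12,0,0],[0,0,0],50],[[12,0,0],[0,0,0],50],[[12,0,0],[0,0,0],50],[[12,0,0],[0,0,0],50],[[6,0,0],[0,0,0],50]]}}

```text
clock: 12.25
position: [580.0, 28.4, 3.7]
ee_rot: [1.0, 0.026, 0.0, -0.0]
contact_force: [-5.3, 0.2, 4.2]
gripper_width: 49.7
grasp_force: 2.4
```

{"op": "send_rows", "data": {"series": [[[3,0,0],[0,0,0],50],[[3,0,0],[0,0,0],50],[[2,0,0],[0,0,0],50],[[2,0,0],[0,0,0],50],[[1,0,0],[0,0,0],50],[[0,0,0],[0,0,0],50]]}}

```text
clock: 12.85
position: [589.8, 29.1, 3.6]
ee_rot: [1.0, 0.026, 0.0, -0.0]
contact_force: [-1.9, -0.5, -0.3]
gripper_width: 49.7
grasp_force: 0.6
```

```bash
python3 -c "
from h import *
for n in('scene','side'): green(n)"
```

```text
scene 969 c [645.2  31.4] size [79.7 96.5] yaw 0.048
side 447 c [645.1  43.4] size [78.  75.5] yaw 0.065
```

{"op": "send_rows", "data": {"series": [[[2,0,0],[0,0,0],50],[[2,0,0],[0,0,0],50],[[1,0,0],[0,0,0],50],[[1,0,0],[0,0,0],50],[[0,0,0],[0,0,0],50]]}}

```text
clock: 13.45
position: [595.5, 29.3, 3.7]
ee_rot: [1.0, 0.026, 0.0, -0.0]
contact_force: [-2.5, -0.1, -0.6]
gripper_width: 50.1
grasp_force: 0.8
```

{"op": "send_rows", "data": {"series": [[[1,0,0],[0,0,0],50],[[0.5,0,0],[0,0,0],50],[[0,0,0],[0,0,0],50]]}}

```text
clock: 13.75
position: [597.0, 29.4, 3.7]
ee_rot: [1.0, 0.026, 0.0, -0.0]
contact_force: [-0.4, -0.3, -1.5]
gripper_width: 49.9
grasp_force: 0.8
```

{"op": "send_rows", "data": {"series": [[[1,0,0],[0,0,0],50],[[0,0,0],[0,0,0],50]]}}

```text
clock: 13.95
position: [598.0, 29.4, 3.7]
ee_rot: [1.0, 0.026, 0.0, -0.0]
contact_force: [-1.7, 0.2, 0.3]
gripper_width: 50.3
grasp_force: 0.7
```

{"op": "send_rows", "data": {"series": [[[1,0,0],[0,0,0],50],[[0,0,0],[0,0,0],50]]}}

```text
clock: 14.15
position: [598.7, 29.4, 3.7]
ee_rot: [1.0, 0.026, -0.0, 0.0]
contact_force: [-2.5, -0.0, -0.1]
gripper_width: 49.9
grasp_force: 1.3
```

{"op": "send_rows", "data": {"series": [[[1,0,0],[0,0,0],50],[[0,0,0],[0,0,0],50]]}}

```text
clock: 14.35
position: [598.7, 29.4, 3.7]
ee_rot: [1.0, 0.026, -0.001, 0.0]
contact_force: [-4.7, 1.0, 2.9]
gripper_width: 49.8
grasp_force: 2.5
```

{"op": "send_rows", "data": {"series": [[[1,0,0],[0,0,0],50],[[0,0,0],[0,0,0],50]]}}

```text
clock: 14.55
position: [598.7, 29.3, 3.7]
ee_rot: [1.0, 0.026, -0.002, 0.0]
contact_force: [-7.6, 1.0, 4.7]
gripper_width: 50.4
grasp_force: 3.6
```

{"op": "send_rows", "data": {"series": [[[1,0,0],[0,0,0],50],[[0,0,0],[0,0,0],50]]}}

```text
clock: 14.75
position: [598.7, 29.3, 3.7]
ee_rot: [1.0, 0.026, -0.003, 0.0]
contact_force: [-8.5, 1.9, 6.7]
gripper_width: 50.0
grasp_force: 4.6
```

```bash
python3 -c "
from h import *
for n in('scene',): green(n)
im=get_image('scene');cv2.imwrite('pics/s4.png',cv2.resize(im[210:330,200:350,::-1],None,fx=5,fy=5,interpolation=cv2.INTER_CUBIC))"
```

```text
scene 988 c [654.   31.8] size [79.9 96.4] yaw 0.05
```

View pics/s4.png

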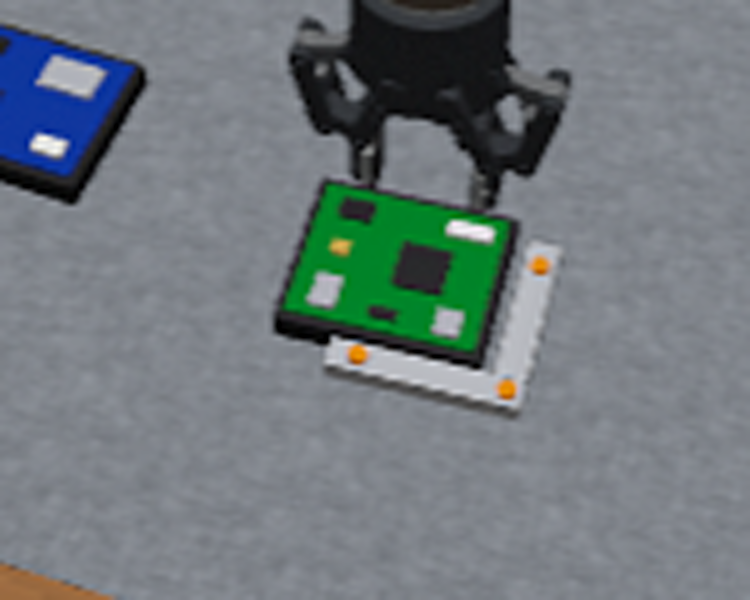

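The long edge is flush on the far bar at about (400,350), and a gap of roughly 6 mm remains at the side bar at about (515,290). I back off, turn the tool and push the last bit sideways.

{"op": "send_rows", "data": {"series": [[[-15,0,0],[0,0,0],50],[[-20,0,0],[0,0,0],50],[[0,0,-40],[0,0,0],50],[[0,0,-40],[0,0,0],50],[[0,0,0],[0,0,0],50],[[0,0,0],[0,0,0],50]]}}

```text
clock: 15.45
position: [568.7, 28.4, 85.6]
ee_rot: [1.0, 0.026, 0.003, -0.001]
contact_force: [0.4, -0.4, 0.4]
gripper_width: 50.2
grasp_force: 0.0
```

```bash
python3 -c "
from h import *
rows(658,-53,82,-87.2,11,50)"
```

```text
at [568.7  28.4  85.6] tilt [ 0.006  0.002 -1.   ] yaw 3.0 D [ 89.3 -81.4  -3.6]
[[[7.7,7.8,0.3],[0,0,0.143],50],[[8.8,6.6,0.3],[0,0,0.143],50],[[9.6,5.3,0.3],[0,0,0.143],50],[[10.3,3.9,0.3],[0,0,0.143],50],[[10.7,2.4,0.3],[0,0,0.143],50],[[10.9,0.8,0.3],[0,0,0.143],50],[[11.0,-0.7,0.3],[0,0,0.143],50],[[10.7,-2.3,0.3],[0,0,0.143],50],[[10.3,-3.8,0.3],[0,0,0.143],50],[[9.7,-5.2,0.3],[0,0,0.143],50],[[8.8,-6.6,0.3],[0,0,0.143],50]]
```

{"op": "send_rows", "data": {"series": [[[7.7,7.8,0],[0,0,0.143],50],[[8.8,6.6,0],[0,0,0.143],50],[[9.6,5.3,0],[0,0,0.143],50],[[10.3,3.9,0],[0,0,0.143],50],[[10.7,2.4,0],[0,0,0.143],50],[[10.9,0.8,0],[0,0,0.143],50],[[11,-0.7,0],[0,0,0.143],50],[[10.7,-2.3,0],[0,0,0.143],50]]}}

```text
clock: 16.25
position: [632.0, -31.7, 82.1]
ee_rot: [0.853, -0.522, -0.0, 0.0]
contact_force: [0.3, -0.5, -0.7]
gripper_width: 49.8
grasp_force: 0.0
```

{"op": "send_rows", "data": {"series": [[[10.3,-3.8,0],[0,0,0.143],50],[[9.7,-5.2,0],[0,0,0.143],50],[[8.8,-6.6,0],[0,0,0.143],50],[[0,0,0],[0,0,0],50],[[0,0,0],[0,0,0],50],[[0,0,0],[0,0,0],50]]}}

```text
clock: 16.85
position: [655.6, -53.3, 83.0]
ee_rot: [0.725, -0.688, -0.0, 0.0]
contact_force: [0.0, -1.1, -0.2]
gripper_width: 49.8
grasp_force: 0.0
```

```bash
python3 -c "
from h import *
rows(657,-53,4,-87.2,2,50);green('side')"
```

```text
at [655.6 -53.3  83. ] tilt [-0.001 -0.    -1.   ] yaw -87.01 D [  1.4   0.3 -79. ]
[[[-0.1,-0.7,39.5],[0,0,0.002],50],[[-0.1,-0.7,39.5],[0,0,0.002],50]]
side 928 c [654.1  33.7] size [78.4 95.4] yaw 0.058
```

{"op": "send_rows", "data": {"series": [[[0,0,35],[0,0,0],50],[[0,0,35],[0,0,0],50],[[0,0,9],[0,0,0],50],[[0,0,0],[0,0,0],50],[[0,0,0],[0,0,0],50],[[-8,0,0],[0,0,0],50],[[-8,0,0],[0,0,0],50],[[-4,0,0],[0,0,0],50]]}}

```text
clock: 17.7
position: [655.8, -32.3, 5.9]
ee_rot: [0.725, -0.689, 0.001, -0.001]
contact_force: [0.2, 0.5, 0.1]
gripper_width: 50.2
grasp_force: 0.0
```

{"op": "send_rows", "data": {"series": [[[-2,0,0],[0,0,0],50],[[-2,0,0],[0,0,0],50],[[-1,0,0],[0,0,0],50],[[-1,0,0],[0,0,0],50],[[0,0,0],[0,0,0],50]]}}

```text
clock: 18.2
position: [655.3, -28.4, 5.4]
ee_rot: [0.724, -0.689, 0.001, -0.0]
contact_force: [1.0, -6.2, 4.1]
gripper_width: 49.8
grasp_force: 2.6
```

{"op": "send_rows", "data": {"series": [[[-1,0,0],[0,0,0],50],[[0,0,0],[0,0,0],50]]}}

```text
clock: 18.4
position: [655.2, -27.4, 5.4]
ee_rot: [0.724, -0.689, 0.001, -0.0]
contact_force: [0.6, -5.9, 3.3]
gripper_width: 49.9
grasp_force: 2.6
```

{"op": "send_rows", "data": {"series": [[[-1,0,0],[0,0,0],50],[[0,0,0],[0,0,0],50]]}}

```text
clock: 18.6
position: [655.2, -26.3, 5.3]
ee_rot: [0.724, -0.689, 0.001, -0.0]
contact_force: [0.6, -4.4, 4.1]
gripper_width: 49.9
grasp_force: 2.5
```

{"op": "send_rows", "data": {"series": [[[-1,0,0],[0,0,0],50],[[0,0,0],[0,0,0],50]]}}

```text
clock: 18.8
position: [655.1, -25.3, 5.3]
ee_rot: [0.724, -0.689, 0.0, -0.0]
contact_force: [-0.4, -5.5, 4.1]
gripper_width: 50.4
grasp_force: 2.6
```

{"op": "send_rows", "data": {"series": [[[-1,0,0],[0,0,0],50],[[0,0,0],[0,0,0],50]]}}

```text
clock: 19.0
position: [655.1, -24.2, 5.2]
ee_rot: [0.724, -0.689, 0.0, -0.0]
contact_force: [0.7, -5.2, 4.4]
gripper_width: 49.9
grasp_force: 2.6
```

{"op": "send_rows", "data": {"series": [[[-1,0,0],[0,0,0],50],[[0,0,0],[0,0,0],50]]}}

```text
clock: 19.2
position: [655.0, -24.1, 5.2]
ee_rot: [0.724, -0.689, 0.001, 0.0]
contact_force: [0.3, -8.0, 4.4]
gripper_width: 49.6
grasp_force: 4.1
```

{"op": "send_rows", "data": {"series": [[[-1,0,0],[0,0,0],50],[[0,0,0],[0,0,0],50]]}}

```text
clock: 19.4
position: [654.8, -24.0, 5.2]
ee_rot: [0.724, -0.69, 0.001, 0.001]
contact_force: [0.8, -10.3, 3.1]
gripper_width: 50.0
grasp_force: 5.6
```

The tool has stalled at y = -24 with rising force, so the board is on the side bar. I back off and check.

{"op": "send_rows", "data": {"series": [[[10,0,0],[0,0,0],50],[[25,0,0],[0,0,0],50],[[20,0,0],[0,0,0],50],[[0,0,-40],[0,0,0],50],[[0,0,-45],[0,0,0],50],[[0,0,-45],[0,0,0],50],[[0,0,-45],[0,0,0],50],[[0,0,-45],[0,0,0],50]]}}

```text
clock: 20.2
position: [656.8, -75.6, 225.5]
ee_rot: [0.725, -0.689, -0.001, -0.0]
contact_force: [0.3, 0.7, 0.1]
gripper_width: 49.8
grasp_force: 0.0
```

{"op": "send_rows", "data": {"series": [[[-40,10,-20],[0,0,0],50],[[-45,10,-20],[0,0,0],50],[[-45,10,0],[0,0,0],50],[[0,0,0],[0,0,0],50],[[0,0,0],[0,0,0],50],[[0,0,0],[0,0,0],50],[[0,0,0],[0,0,0],50]]}}

```text
clock: 20.9
position: [621.0, 50.7, 263.8]
ee_rot: [0.724, -0.69, -0.0, 0.0]
contact_force: [0.0, 0.3, 0.4]
gripper_width: 50.2
grasp_force: 0.0
```

Run:
```python
from h import *
np.set_printoptions(precision=1,suppress=True)
for n in('scene','side'): green(n)
c=camera_info("wrist");im=get_image("wrist");green("wrist",im)
print(monitor.read_state()["position"])
u,v=proj(c,[[670,50,12]])[0].astype(int)
x0,y0=max(u-90,0),max(v-70,0);print(x0,y0)
cv2.imwrite("pics/w5.png",cv2.resize(im[y0:y0+140,x0:x0+180,::-1],None,fx=4,fy=4,interpolation=cv2.INTER_CUBIC))
import pickle;pickle.dump((c,x0,y0),open("c5.pkl","wb"))
```

```text
scene 998 c [653.6  38.7] size [79.6 96.4] yaw 0.048
side 931 c [654.   40.7] size [78.5 94.4] yaw 0.046
wrist 1680 c [669.2  38.7] size [43.4 90.9] yaw 0.047
[621.1  50.6 264.2]
150 105
```

View pics/w5.png

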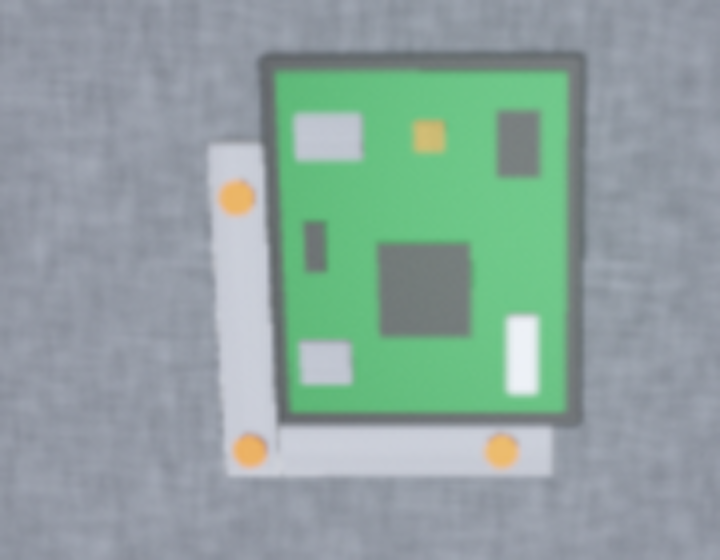

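In the crop, the board's left edge (262,54)-(279,424) lies along the far bar and its bottom edge at row 424 lies along the side bar. I check this numerically.

Run:
```python
from h import *
import pickle
c,x0,y0=pickle.load(open("c5.pkl","rb"))
f=lambda p:np.array(p)/4+[x0,y0]-.4
d=ray(c,f([[237,198],[250,451],[502,451]]),12)
y1=np.arctan2(*(d[1]-d[2])[::-1]);e=d[1]-d[0];y2=np.arctan2(-e[0],e[1]);a=(y1+y2)/2
R=np.array([[np.cos(a),-np.sin(a)],[np.sin(a),np.cos(a)]]);o=d[1]+R@[-8,-8]
q=(ray(c,f([[262,54],[584,54],[580,425],[279,424]]),18)-o)@R
print("yaw",y1,y2,"board in stop frame",q.round(1),q.mean(0).round(1))
```

```text
yaw 0.04853397521899496 0.04643732340407124 board in stop frame [[  -2.  -104.3]
 [ -88.1 -104.1]
 [ -87.9   -1.5]
 [  -2.    -1.8]] [-45.  -52.9]
```

```bash
python3 -c "
from bench import job_done
print(job_done())"
```

```text
the job is handed in; nothing more can be done
None
```

The green carrier sits flush in the small corner stop: its centre measured about (-45, -53) mm in the stop's frame against a home of (-44, -52), parallel to the bars; the arm finished clear and the job is handed in, with no verdict returned.

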